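Swap three calibration weights back into their own cases

TASK

The three calibration weights have been put back into the wrong wooden cases: swap them round so that each one stands upright and fully down in the well of the case made for it, large in large, medium in medium, small in small. Set the weights down gently, never drop one or tip it over, and if you have to put one aside, stand it on the black rubber pad, not on the bare bench. Leave the micrometer, the plug gauge and the ring gauge where they lie.

Things in the scene. Friction and masses are not known exactly. Their poses are not given: they have to be found in the camera images.
- weight_large_mid (a point): The large calibration weight: a grey metal upright bottle-shaped weight 44 mm in diameter and 55 mm tall; round body 44 mm wide from its foot up to 40 mm, above it a narrower neck and round knob up to 26 mm wide. Any yaw is alike. The point is on its axis, half-way up (27.5 mm above its foot); z is up along its axis. About 0.5 kg. It starts in the wrong case.
- weight_medium_mid (a point): The medium calibration weight: a brass-coloured upright bottle-shaped weight 34 mm in diameter and 42 mm tall; round body 34 mm wide from its foot up to 32 mm, above it a narrower neck and round knob up to 20 mm wide. Any yaw is alike. The point is on its axis, half-way up (21 mm above its foot); z is up along its axis. About 0.2 kg. It starts in the wrong case.
- weight_small_mid (a point): The small calibration weight: a brass-coloured upright bottle-shaped weight 24 mm in diameter and 30 mm tall; round body 24 mm wide from its foot up to 22 mm, above it a narrower neck and round knob up to 13 mm wide. Any yaw is alike. The point is on its axis, half-way up (15 mm above its foot); z is up along its axis. About 0.1 kg. It starts in the wrong case.
- case_large: The large case: a fixed dark wooden base, square foot 88 x 88 x 14 mm, on it a square block 76 x 76 mm with its flat top 24 mm above the bench. In its middle a round well made for the large weight, 51 mm wide and 10 mm deep, floor 14 mm above the bench. Origin: underside, straight below the well's centre; z up. At the start the medium weight stands down in its well.
- case_medium: The medium case: a fixed dark wooden base, square foot 76 x 76 x 14 mm, on it a square block 64 x 64 mm with its flat top 22 mm above the bench. In its middle a round well made for the medium weight, 41 mm wide and 8 mm deep, floor 14 mm above the bench. Origin: underside, straight below the well's centre; z up. At the start the small weight stands down in its well.
- case_small: The small case: a fixed dark wooden base, square foot 64 x 64 x 14 mm, on it a square block 52 x 52 mm with its flat top 21 mm above the bench. In its middle a round well made for the small weight, 31 mm wide and 7 mm deep, floor 14 mm above the bench. Origin: underside, straight below the well's centre; z up. At the start the large weight stands on its rim, too wide to go in.
- pad: Black rubber pad, 100 x 100 x 6 mm, fixed to the bench, empty at the start: the free spot on which a weight may be stood for a while. Origin: centre of its underside; its top is 6 mm above the bench; x and y along its sides.
- plug_gauge: Plug gauge, a small metal bar lying on the bench, 18 mm thick and 96 mm long along its y; a loose bystander. Origin: centre of its underside.
- ring_gauge: Ring gauge, a thick metal ring lying flat on the bench, 52 mm outside and 14 mm high; a loose bystander. Origin: centre of its underside.
- micrometer: Micrometer lying on the bench, 58 x 147 x 17 mm, long side along its y; a loose bystander. Origin: centre of its underside.
Things that resemble listed ones, but are neither listed nor needed, are in the scene too. What is shaped like the part that bears weight_large_mid but turquoise is not meant. Leave any green look-alike of the part that bears weight_medium_mid alone.

How it is judged:
By the outcome, as a careful person would: the job done as asked, in the order asked, and still so for the second after the job is handed in, with the robot touching nothing.
It also fails if it takes over 93 s, if anything falls off the work surface, if the arm or the gripper's body presses on something with over 40 N, if the wrist force passes 120 N, or if a joint passes its speed limit or range.

ROBOT

A 6-joint arm with a two-finger parallel gripper is mounted at the origin on a cart in front of the work surface, level with it; the furniture and walls round the work are solid. World frame = base frame: x ahead of the robot, y to its left, z up, the work surface at z = 0. Lengths are in m, angles in degrees, forces in N, time in s.
With the tool pointing down it reaches from about 0.35 to 0.875 m from the base axis. Payload 4.2 kg.
Tool frame: the origin (TCP) lies midway between the tips of the shut fingers; the grasp point (between the pads) lies 19 mm behind it; x points along the fingers, y is the direction in which the jaws open and shut, and the axes are right-handed (so a half turn about x gives the same grasp; the last joint's range is limited). The gripper opens to 87 mm and grips with 3 to 60 N. Pads are 19 mm wide; open, the fingers measure 117 mm over their backs; the gripper's body (75 mm by 190 mm) begins 51 mm behind the grasp point.
Start: joints at [83.629, 22.042, 0.453, 0, -68.411, -14.817], TCP at [0.226, 0.583, 0.223] pointing down, gripper open.
Joint ranges: [-179.83, 179.83], [-69.29, 118.12], [-61.27, 80.66], [-181.25, 117.63], [-171.15, -9.14], [-177.46, 177.46]. Speed limits (degrees/s): [159.86, 159.86, 180, 180, 180, 180].

INTERFACE

Orientations are given as a 3x3 rotation matrix whose columns are the frame's x, y, z axes.
In Python, from station import r gives the robot as it stands.
- The arm moves only by the tool play_rows, never from a script. Its argument "plan" is a list that holds one entry, the list of rows, each a list of 6 numbers: the shift along the tool's x, y, z in cm, then the turn, a rotation vector about the tool's x, y, z in units of 10 degrees (1.0 is 10 degrees). A call has 1 to 5 rows; each row is the pose to reach, as a shift and turn from the pose commanded when the call began, along the tool's axes at that moment; what a row does not reach only later rows make up. A row lasts 1/8 s, in which the tool goes at most 62.5 mm and 10.7 degrees, less where a joint would pass 70% of its speed; a pose out of reach is approached as far as the arm can. A call with a gripper value outside its range is refused whole. "hand" is the opening, from 0 (shut) to 1 (fully open), set as the call begins (left out, the last holds). The fingers move at their own pace and stop on an object; the grip force is fixed at half the most. Time passes only in rows, so rows that repeat a pose let the fingers close. It gives the time, the measured TCP pose, the force and the opening at its end, in the units of the state.
- r.sense(): the state, without advancing time (a new reading comes with each control period).
- r.capture(name): name is "scene" or "top" or "wrist"; returns (picture, depth): 420x560x3 uint8, blue, green, red; 420x560 float32, m along the optical axis (not along the pixel's ray), 0 where there is no reading.
- r.get_calibration(name): a dict with "vfov" (degrees; the focal length in pixels is half the picture's height over the tangent of half this angle, whatever the lens; pixels are square), "cx", "cy" (the principal point, pixels), "rvec" (rotation vector, rad) and "tvec" (3), from world to camera coordinates, as OpenCV has them. Camera axes: x right, y down, z forward; pixel columns grow to the right and rows downward; lengths in m; the calibration is good to about 2 mm. The wrist camera is an equidistant fisheye: a pixel r from the principal point sees the ray r / f radians off the axis. A picture is of the moment at which its call begins: read the wrist's pose just before it. get_calibration takes no time and is no camera call; for the wrist camera it gives the pose at the moment of the call.
- r.finish_job(): hands the job in, once; it reports no verdict.
The state is a dict: "time_s": time; "joints": joint angles; "joint_velocities": joint speeds; "effort": joint torques, N m; "tcp_pos": TCP position; "ee_rot": TCP orientation; "wrist_force": force on the tool from outside, world axes, zero at the start; "moment": the same for the moment, N m; "gripper_width": opening from 0.0 (shut) to 1.0 (fully open).
Only numpy, scipy, OpenCV 4.12 (cv2) and the standard library are available. Lean on these libraries where they do the work, as an engineer would, in place of code of your own. Each camera call takes 0.05 s, during which the arm holds its last target.

## Working session

There is one attempt and no reset: what is moved stays moved. The work goes in short steps, Python scripts to look and compute and a tool call to move; the robot and the scene stay as the last step left them, time stands still between calls to the robot, and variables do not carry over. Pictures are saved under pics/ and viewed, and the job is handed in when it is done.

Besides the shell and the picture viewer there is one more tool, called after ">>>" as a command line: name --argument value ..., lists and objects as JSON in quotes. play_rows: Moves the arm, as the interface text tells. Its arguments: {"type":"object","properties":{"plan":{"type":"array","items":{"type":"array","items":{"type":"array","items":{"type":"number"}}}},"hand":{"type":"number"}},"required":["plan"]}

```bash
mkdir -p pics; ls
python3 - <<'E'
from station import r
import cv2
s=r.sense();print(s)
for n in("scene","top","wrist"):
    print(n,r.get_calibration(n))
    im,d=r.capture(n);cv2.imwrite(f"pics/{n}0.png",im)
    import numpy as np;np.save(f"pics/{n}0.npy",d)
E
```

```text
pics
{'time_s': 0.0, 'joints': array([ 8.36293756e+01,  2.20914961e+01,  3.78231087e-01, -3.06832837e-02,
       -6.84105656e+01, -1.48164437e+01]), 'joint_velocities': array([-0.00845999, -0.1316147 , -0.02327946,  0.03442533, -0.03900331,
       -0.05746764]), 'effort': array([ 5.03894753e-04, -3.90667105e+01,  1.87406695e+01,  4.21999902e+00,
        1.08646351e-02, -2.01755561e-04]), 'tcp_pos': array([0.22563991, 0.58218759, 0.2214369 ]), 'ee_rot': array([[-7.34684967e-04, -3.61597540e-01, -9.32333996e-01],
       [-2.09260297e-03, -9.32331650e-01,  3.61598279e-01],
       [-9.99997541e-01,  2.21666571e-03, -7.17100396e-05]]), 'wrist_force': array([0.03020318, 0.26771604, 0.47562462]), 'moment': array([ 0.0235435 ,  0.02364819, -0.02039179]), 'gripper_width': 1.0013952939930248}
scene {'vfov': 43.353012852910474, 'cx': 281.19518108725, 'cy': 198.28145650553435, 'rvec': array([ 1.89991616, -1.13398995,  0.61155552]), 'tvec': array([-0.26160839,  0.3191173 ,  0.82340082])}
top {'vfov': 42.49956431173417, 'cx': 279.3105273055131, 'cy': 216.97365218515435, 'rvec': array([ 2.16187771, -2.21347078,  0.04048959]), 'tvec': array([0.01808267, 0.53384918, 1.4274418 ])}
wrist {'vfov': 65.70646984690485, 'cx': 277.394126136169, 'cy': 207.25694567241013, 'rvec': array([-1.66184421,  2.42805499,  0.37396191]), 'tvec': array([ 0.62429934, -0.03897686,  0.39153931])}
```

View pics/scene0.png

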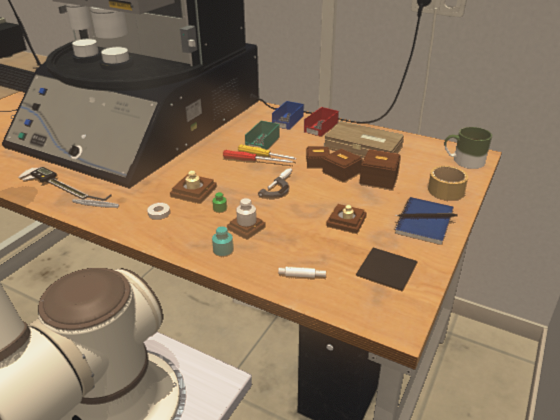

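View pics/top0.png

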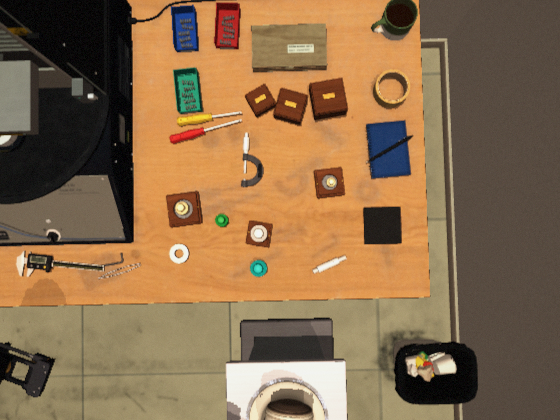

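View pics/wrist0.png

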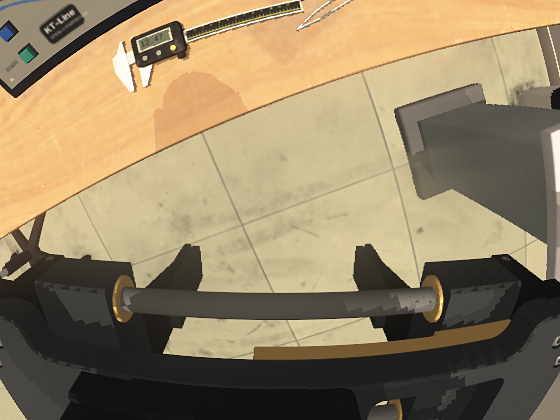

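```bash
cat > h.py <<'E'
import numpy as np,cv2
def cam(c,H=420):
    f=H/2/np.tan(np.radians(c['vfov']/2));R=cv2.Rodrigues(np.array(c['rvec']))[0];t=np.array(c['tvec']).ravel()
    return f,R,t
def ray(c,u,v,z,fish=False):
    f,R,t=cam(c);x=(u-c['cx'])/f;y=(v-c['cy'])/f
    if fish:
        a=np.hypot(x,y);k=np.sin(a)/a if a>1e-9 else 1;d=np.array([x*k,y*k,np.cos(a)])
    else:d=np.array([x,y,1.])
    o=-R.T@t;w=R.T@d;return o+w*(z-o[2])/w[2]
def proj(c,p,fish=False):
    f,R,t=cam(c);q=R@np.array(p)+t
    if fish:
        n=np.hypot(q[0],q[1]);a=np.arctan2(n,q[2]);return c['cx']+f*a*q[0]/n,c['cy']+f*a*q[1]/n
    return c['cx']+f*q[0]/q[2],c['cy']+f*q[1]/q[2]
E
python3 - <<'E'
from station import r
from h import *
c=r.get_calibration("top");im=cv2.imread("pics/top0.png");d=np.load("pics/top0.npy")
for nm,u,v,z in[("Lcase/med",183,209,.05),("Scase/large",259,234,.07),("Mcase/small",329,182,.04),("turq",259,268,.05),("green",222,220,.04),("pad",382,225,.006),("ring",179,254,.014),("plug",329,265,.018),("mic",250,160,.01)]:
    p=ray(c,u,v,z);f,R,t=cam(c);o=-R.T@t
    dd=d[v,u];w=R.T@np.array([(u-c['cx'])/f*dd,(v-c['cy'])/f*dd,dd])+o
    print(nm,p.round(3),w.round(3))
a=[cv2.resize(im[v-28:v+28,u-35:u+35],None,fx=5.6,fy=5.6,interpolation=2) for u,v in[(183,209),(259,240),(329,182),(382,225)]]
o=np.vstack([np.hstack(a[:2]),np.hstack(a[2:])]);o=cv2.resize(o,(784,600));cv2.imwrite("pics/crop.png",o)
E
```

```text
Lcase/med [0.559 0.256 0.05 ] [0.559 0.256 0.052]
Scase/large [0.489 0.058 0.07 ] [0.489 0.057 0.078]
Mcase/small [ 0.622 -0.127  0.04 ] [ 0.622 -0.128  0.038]
turq [0.401 0.061 0.05 ] [0.401 0.06  0.054]
green [0.528 0.156 0.04 ] [0.528 0.155 0.045]
pad [ 0.506 -0.268  0.006] [ 0.506 -0.268  0.011]
ring [0.442 0.275 0.014] [0.442 0.277 0.004]
plug [ 0.404 -0.123  0.018] [ 0.404 -0.123  0.017]
mic [0.69  0.081 0.01 ] [0.689 0.081 0.013]
```

View pics/crop.png

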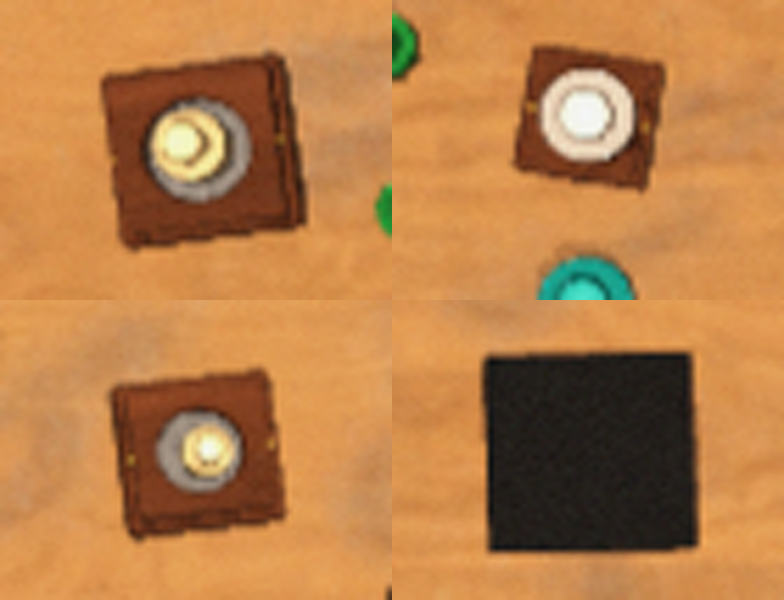

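```bash
python3 - <<'E'
from station import r
from h import *
for cn in("top","scene"):
  c=r.get_calibration(cn);im=cv2.imread(f"pics/{cn}0.png")
  S={"L":(.559,.256),"S":(.489,.058),"M":(.622,-.127)}
  hsv=cv2.cvtColor(im,cv2.COLOR_BGR2HSV)
  for k,p in S.items():
    u,v=[int(round(a)) for a in proj(c,(*p,.02))]
    P=26;up=cv2.resize(im[v-P:v+P,u-P:u+P],None,fx=8,fy=8,interpolation=cv2.INTER_CUBIC);h=cv2.cvtColor(up,cv2.COLOR_BGR2HSV)
    print(cn,k,h[::60,208].tolist())
    m=((h[...,2]<125)&(h[...,1]>100)).astype(np.uint8)
    cs=cv2.findContours(m,cv2.RETR_EXTERNAL,cv2.CHAIN_APPROX_NONE)[0];q=max(cs,key=cv2.contourArea)
    q=cv2.convexHull(q)
    w=np.array([ray(c,u-P+(a+.5)/8-.5,v-P+(b+.5)/8-.5,.007)[:2] for a,b in q[:,0]],np.float32)
    (cx,cy),sz,an=cv2.minAreaRect(w*1000)
    print(cn,k,round(cx,1),round(cy,1),np.round(sz,1),round(an,1))
    cv2.drawContours(up,[q],-1,(0,255,0),1);cv2.imwrite(f"pics/m_{cn}_{k}.png",up)
E
cd pics; python3 -c "
import cv2,numpy as np
cv2.imwrite('mm.png',cv2.resize(np.vstack([np.hstack([cv2.imread(f'm_{c}_{k}.png') for k in 'LSM']) for c in('top','scene')]),(800,534)))"
```

```text
top L [[14, 156, 220], [15, 144, 216], [10, 172, 111], [19, 126, 182], [20, 118, 127], [9, 190, 114], [14, 168, 214]]
top L 562.3 261.1 [88.8 90.5] 6.5
top S [[15, 158, 223], [14, 168, 213], [10, 197, 109], [30, 9, 246], [17, 56, 197], [10, 187, 105], [15, 159, 218]]
top S 491.0 61.5 [65.4 64.5] 80.1
top M [[15, 149, 217], [15, 155, 219], [9, 187, 138], [22, 103, 231], [14, 62, 116], [9, 182, 80], [16, 159, 229]]
top M 623.5 -129.4 [77.2 76.6] 5.3
scene L [[15, 135, 214], [16, 138, 216], [18, 112, 191], [18, 109, 155], [13, 141, 132], [13, 141, 128], [15, 143, 209]]
scene L 565.0 261.8 [108.1 100.3] 5.6
scene S [[15, 132, 206], [20, 39, 239], [19, 59, 181], [15, 68, 151], [16, 69, 140], [14, 135, 117], [15, 137, 205]]
scene S 492.2 60.7 [74.5 74.5] 77.7
scene M [[16, 142, 216], [16, 142, 217], [15, 128, 207], [21, 105, 249], [18, 109, 141], [12, 154, 129], [15, 140, 228]]
scene M 624.7 -131.3 [94.2 77.3] 5.6
```

View pics/mm.png

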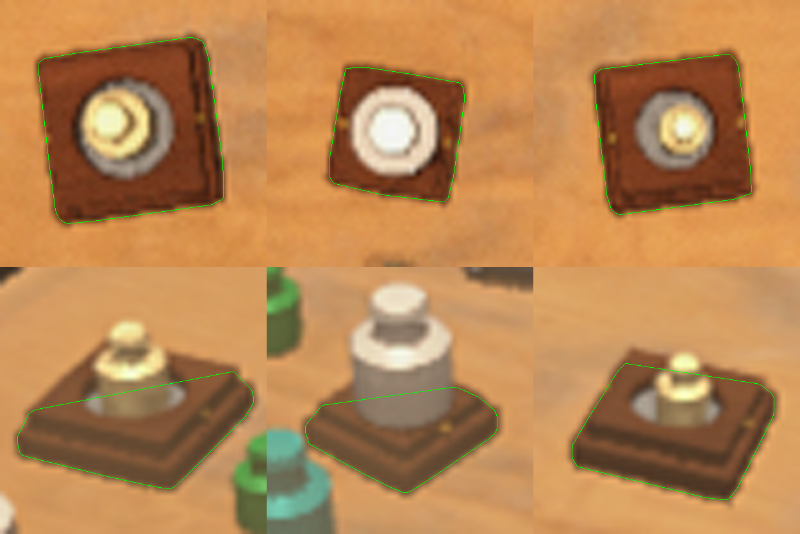

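```bash
cat >> h.py <<'E'
from scipy.spatial.transform import Rotation as Ro
def to(r,x,y,z,yaw=180):
    s=r.sense();R=s['ee_rot'];a=np.radians(yaw);X=np.array([0,0,-1.]);Y=np.array([np.cos(a),np.sin(a),0]);T=np.stack([X,Y,np.cross(X,Y)],1)
    d=R.T@(np.array([x,y,z])-s['tcp_pos'])*100;w=Ro.from_matrix(R.T@T).as_rotvec(degrees=True)/10
    print("t",round(s['time_s'],2),"tcp",s['tcp_pos'].round(4),"F",s['wrist_force'].round(1),"w",round(s['gripper_width'],3))
    print("shift",d.round(2),"rot",w.round(2),"rows>=",np.ceil(max(np.linalg.norm(d)/6.25,np.linalg.norm(w)/1.07)))
E
python3 - <<'E'
from station import r
from h import *
s=r.sense();c=r.get_calibration("wrist");f,R,t=cam(c)
print("cam in tool",(s['ee_rot'].T@(-R.T@t-s['tcp_pos'])).round(4));print((s['ee_rot'].T@R.T).round(3))
to(r,.489,.06,.20)
E
```

```text
cam in tool [-0.1616 -0.0006 -0.0815]
[[-0.001 -0.303  0.953]
 [ 1.    -0.     0.001]
 [ 0.     0.953  0.303]]
t 0.15 tcp [0.2257 0.5823 0.2217] F [-0.2  0.6  0.3] w 1.002
shift [  2.24  39.18 -43.43] rot [ 6.88 -0.01 -0.01] rows>= 10.0
```

>>> play_rows --plan '[[[2.2,39.2,-43.4,6.9,0,0],[2.2,39.2,-43.4,6.9,0,0],[2.2,39.2,-43.4,6.9,0,0],[2.2,39.2,-43.4,6.9,0,0],[2.2,39.2,-43.4,6.9,0,0]]]' --hand 0.75

```text
time_s: 0.78
tcp_pos: [0.3667, 0.3019, 0.2107]
ee_rot: [[0.0, -0.967, -0.255], [0.0, -0.255, 0.967], [-1.0, -0.0, 0.0]]
wrist_force: [1.0, -0.3, -0.4]
gripper_width: 0.753
```

Run:
```python
from station import r
from h import *
to(r,.489,.06,.20)
```

```text
t 0.78 tcp [0.3667 0.3019 0.2107] F [ 1.  -0.3 -0.4] w 0.753
shift [  1.07  -5.66 -26.51] rot [1.48 0.   0.  ] rows>= 5.0
```

>>> play_rows --plan '[[[1.1,-5.0,-25.5,1.5,0,0],[1.1,-5.0,-25.5,1.5,0,0],[1.1,-5.0,-25.5,1.5,0,0],[1.1,-5.0,-25.5,1.5,0,0],[1.1,-5.0,-25.5,1.5,0,0]]]'

```text
time_s: 1.4
tcp_pos: [0.4815, 0.0675, 0.1992]
ee_rot: [[-0.001, -1.0, 0.004], [-0.001, 0.004, 1.0], [-1.0, 0.001, -0.001]]
wrist_force: [-0.7, -1.0, -0.1]
gripper_width: 0.751
```

>>> play_rows --plan '[[[0,0,0,0,0,0]]]'

```text
time_s: 1.52
tcp_pos: [0.4809, 0.0702, 0.1995]
ee_rot: [[-0.001, -1.0, 0.0], [-0.0, 0.0, 1.0], [-1.0, 0.001, -0.0]]
wrist_force: [0.0, 0.7, -0.4]
gripper_width: 0.752
```

```bash
cat >> h.py <<'E'
def snap(r,n):
    c=r.get_calibration("wrist");im,d=r.capture("wrist");cv2.imwrite(f"pics/{n}.png",im)
    import pickle;pickle.dump((c,d),open(f"pics/{n}.pkl","wb"))
    return c,im,d
E
python3 - <<'E'
from station import r
from h import *
to(r,.489,.06,.20)
c,im,d=snap(r,"w1")
print(proj(c,(.489,.058,.076),1),proj(c,(.491,.0615,.021),1))
E
```

```text
t 1.52 tcp [0.4809 0.0702 0.1995] F [ 0.   0.7 -0.4] w 0.752
shift [-0.05 -0.81 -1.02] rot [-0. -0. -0.] rows>= 1.0
(np.float64(266.18955706076656), np.float64(185.97090716113513)) (np.float64(266.0562964657783), np.float64(176.8378677048953))
```

View pics/w1.png

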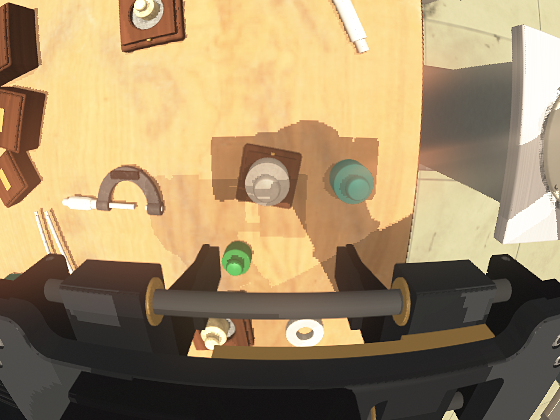

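Run:
```python
from h import *
im=cv2.imread("pics/w1.png");import pickle
c,d=pickle.load(open("pics/w1.pkl","rb"))
cr=cv2.resize(im[135:225,220:320],None,fx=7,fy=6.6,interpolation=2);
cr=cv2.resize(im[135:220,220:320],None,fx=7,fy=7,interpolation=2)
def put(p,col):
    u,v=proj(c,p,1);cv2.circle(cr,(int((u-219.5)*7),int((v-134.5)*7)),2,col,-1)
a=np.linspace(0,2*np.pi,60)
for t in a:
    put((.489+.013*np.cos(t),.058+.013*np.sin(t),.070),(0,0,255))
    put((.489+.022*np.cos(t),.058+.022*np.sin(t),.061),(255,0,0))
for dx in(-1,1):
  for dy in(-1,1):
    b=np.radians(-10);x,y=.026*dx,.026*dy
    put((.491+x*np.cos(b)-y*np.sin(b),.0615+x*np.sin(b)+y*np.cos(b),.021),(0,255,0))
cv2.imwrite("pics/w1c.png",cr)
```

```text
(no output)
```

View pics/w1c.png

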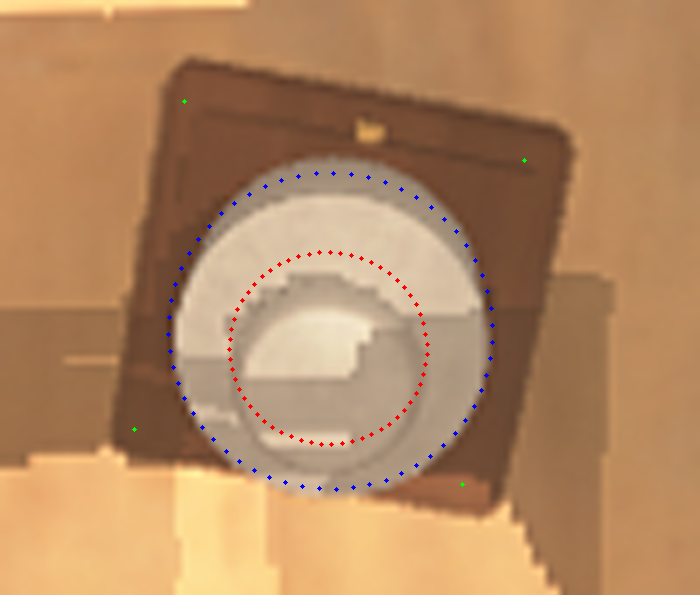

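Run:
```python
from station import r
from h import *
to(r,.490,.061,.028)
```

```text
t 1.57 tcp [0.4807 0.071  0.1996] F [-0.9 -0.2  0.1] w 0.749
shift [17.16 -0.93 -1.  ] rot [ 0.01  0.   -0.  ] rows>= 3.0
```

>>> play_rows --plan '[[[4,-0.9,-1.0,0,0,0],[8,-0.9,-1.0,0,0,0],[12,-0.9,-1.0,0,0,0],[15.5,-0.9,-1.0,0,0,0],[17.2,-0.9,-1.0,0,0,0]]]'

```text
time_s: 2.2
tcp_pos: [0.4886, 0.0622, 0.0261]
ee_rot: [[-0.003, -1.0, -0.005], [-0.001, -0.005, 1.0], [-1.0, 0.003, -0.001]]
wrist_force: [0.8, 0.1, 0.2]
gripper_width: 0.752
```

>>> play_rows --plan '[[[0,0,0,0,0,0],[0,0,0,0,0,0]]]'

```text
time_s: 2.45
tcp_pos: [0.4906, 0.062, 0.0287]
ee_rot: [[0.002, -1.0, -0.004], [0.001, -0.004, 1.0], [-1.0, -0.002, 0.001]]
wrist_force: [0.6, -0.1, 0.2]
gripper_width: 0.754
```

Run:
```python
from station import r
from h import *
to(r,.490,.061,.028)
snap(r,"w2")
```

```text
t 2.45 tcp [0.4906 0.062  0.0287] F [ 0.6 -0.1  0.2] w 0.754
shift [ 0.07  0.06 -0.1 ] rot [0.02 0.   0.01] rows>= 1.0
```

View pics/w2.png

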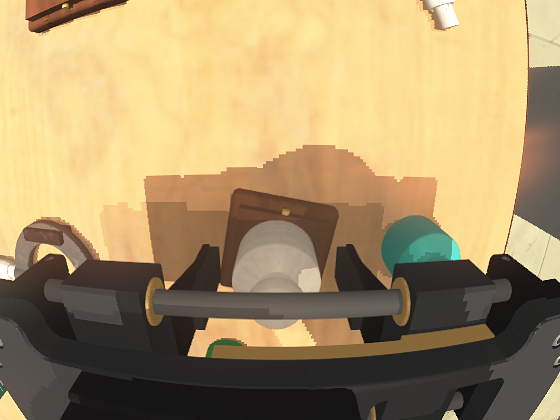

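>>> play_rows --plan '[[[0,0,-0.1,0,0,0],[0,0,-0.1,0,0,0],[0,0,-0.1,0,0,0],[0,0,-0.1,0,0,0],[0,0,-0.1,0,0,0]]]' --hand 0

```text
time_s: 3.12
tcp_pos: [0.4909, 0.0599, 0.0282]
ee_rot: [[0.002, -1.0, -0.002], [0.0, -0.002, 1.0], [-1.0, -0.002, 0.0]]
wrist_force: [2.7, -0.3, 1.2]
gripper_width: 0.481
```

>>> play_rows --plan '[[[-0.5,0,0,0,0,0],[-2,0,0,0,0,0],[-4,0,0,0,0,0],[-6,0,0,0,0,0],[-7,0,0,0,0,0]]]'

```text
time_s: 3.75
tcp_pos: [0.4889, 0.0594, 0.0978]
ee_rot: [[-0.002, -1.0, -0.001], [-0.0, -0.001, 1.0], [-1.0, 0.002, -0.0]]
wrist_force: [-0.1, -0.5, -5.4]
gripper_width: 0.484
```

Run:
```python
from station import r
from h import *
to(r,.506,-.268,.1)
im,d=r.capture("scene");cv2.imwrite("pics/s1.png",cv2.resize(im[100:310,120:420],None,fx=2.6,fy=2.6))
# pad
c=r.get_calibration("top");t=cv2.imread("pics/top0.png");h=cv2.cvtColor(t,cv2.COLOR_BGR2HSV)
m=np.zeros(h.shape[:2],np.uint8);m[200:250,355:410]=(h[200:250,355:410,2]<80)
q=max(cv2.findContours(m,cv2.RETR_EXTERNAL,cv2.CHAIN_APPROX_NONE)[0],key=cv2.contourArea)
print(cv2.minAreaRect(np.array([ray(c,a,b,.006)[:2]*1000 for a,b in q[:,0]],np.float32)))
```

```text
t 3.75 tcp [0.4889 0.0594 0.0978] F [-0.1 -0.5 -5.4] w 0.484
shift [ -0.22  -1.68 -32.74] rot [ 0.01 -0.   -0.01] rows>= 6.0
((506.5793151855469, -267.34307861328125), (98.62808227539062, 96.31687927246094), 88.66865539550781)
```

View pics/s1.png

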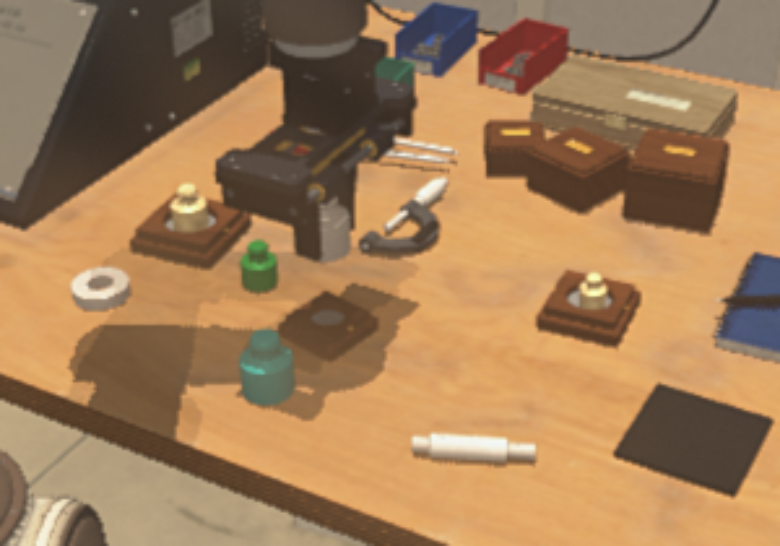

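>>> play_rows --plan '[[[0,-0.4,-3,0,0,0],[0,-0.8,-8,0,0,0],[0,-1.2,-14,0,0,0],[0,-1.5,-20,0,0,0],[0,-1.7,-25,0,0,0]]]'

```text
time_s: 4.42
tcp_pos: [0.506, -0.1921, 0.0963]
ee_rot: [[-0.003, -1.0, -0.0], [0.001, -0.0, 1.0], [-1.0, 0.003, 0.001]]
wrist_force: [0.3, 0.2, -4.8]
gripper_width: 0.485
```

>>> play_rows --plan '[[[0.5,0,-4,0,0,0],[1,0,-7,0,0,0],[2,0,-7.7,0,0,0],[3.5,0,-7.7,0,0,0],[5,0,-7.7,0,0,0]]]'

```text
time_s: 5.05
tcp_pos: [0.5069, -0.2662, 0.0462]
ee_rot: [[-0.002, -1.0, -0.003], [0.001, -0.003, 1.0], [-1.0, 0.002, 0.001]]
wrist_force: [-0.2, 0.8, -5.6]
gripper_width: 0.486
```

Run:
```python
from station import r
from h import *
to(r,.506,-.268,.0135)
```

```text
t 5.05 tcp [ 0.5069 -0.2662  0.0462] F [-0.2  0.8 -5.6] w 0.486
shift [ 3.27  0.08 -0.18] rot [ 0.01  0.   -0.01] rows>= 1.0
```

>>> play_rows --plan '[[[0.8,0,0,0,0,0],[1.6,0,0,0,0,0],[2.3,0,0,0,0,0],[2.7,0,0,0,0,0],[2.8,0,0,0,0,0]]]'

```text
time_s: 5.68
tcp_pos: [0.5075, -0.2673, 0.0197]
ee_rot: [[-0.0, -1.0, -0.002], [0.0, -0.002, 1.0], [-1.0, 0.0, 0.0]]
wrist_force: [0.6, -0.0, -4.4]
gripper_width: 0.485
```

>>> play_rows --plan '[[[0.1,0,0,0,0,0],[0.2,0,0,0,0,0],[0.3,0,0,0,0,0],[0.4,0,0,0,0,0]]]'

```text
time_s: 6.18
tcp_pos: [0.5076, -0.2674, 0.0158]
ee_rot: [[0.0, -1.0, -0.002], [-0.0, -0.002, 1.0], [-1.0, -0.0, -0.0]]
wrist_force: [-0.2, 0.6, -4.9]
gripper_width: 0.493
```

>>> play_rows --plan '[[[0.1,0,0,0,0,0],[0.15,0,0,0,0,0],[0.2,0,0,0,0,0],[0.2,0,0,0,0,0]]]'

```text
time_s: 6.68
tcp_pos: [0.5075, -0.2673, 0.0137]
ee_rot: [[-0.0, -1.0, -0.002], [0.0, -0.002, 1.0], [-1.0, 0.0, 0.0]]
wrist_force: [0.2, -0.1, -4.9]
gripper_width: 0.486
```

>>> play_rows --plan '[[[0.05,0,0,0,0,0],[0.1,0,0,0,0,0],[0.1,0,0,0,0,0]]]'

```text
time_s: 7.05
tcp_pos: [0.5076, -0.2674, 0.0133]
ee_rot: [[0.0, -1.0, -0.002], [-0.0, -0.002, 1.0], [-1.0, -0.0, -0.0]]
wrist_force: [-0.9, 0.8, -0.8]
gripper_width: 0.487
```

>>> play_rows --plan '[[[0,0,0,0,0,0],[0,0,0,0,0,0],[0,0,0,0,0,0]]]' --hand 0.75

```text
time_s: 7.42
tcp_pos: [0.5081, -0.2675, 0.0132]
ee_rot: [[0.001, -1.0, -0.002], [-0.0, -0.002, 1.0], [-1.0, -0.001, -0.0]]
wrist_force: [-0.5, 1.0, -0.1]
gripper_width: 0.71
```

>>> play_rows --plan '[[[-1,0,0,0,0,0],[-4,0,0,0,0,0],[-8,0,0,0,0,0],[-13,0,0,0,0,0],[-18,0,0,0,0,0]]]'

```text
time_s: 8.05
tcp_pos: [0.5074, -0.2673, 0.1952]
ee_rot: [[0.001, -1.0, -0.002], [-0.0, -0.002, 1.0], [-1.0, -0.001, -0.0]]
wrist_force: [0.9, -0.0, 0.1]
gripper_width: 0.753
```

Run:
```python
from station import r
from h import *
to(r,.622,-.128,.17)
```

```text
t 8.05 tcp [ 0.5074 -0.2673  0.1952] F [ 0.9 -0.   0.1] w 0.753
shift [  2.53 -11.48  13.91] rot [ 0.01 -0.    0.01] rows>= 3.0
```

>>> play_rows --plan '[[[0.5,-4,5,0,0,0],[1,-8,10,0,0,0],[2,-11.5,13.9,0,0,0],[2,-11.5,13.9,0,0,0],[2,-11.5,13.9,0,0,0]]]'

```text
time_s: 8.68
tcp_pos: [0.6221, -0.1281, 0.1731]
ee_rot: [[-0.0, -1.0, -0.002], [-0.0, -0.002, 1.0], [-1.0, 0.0, -0.0]]
wrist_force: [-0.1, -0.7, -0.5]
gripper_width: 0.751
```

Run:
```python
from station import r
from h import *
to(r,.622,-.128,.024)
c,im,d=snap(r,"w3")
u,v=[int(a) for a in proj(c,(.622,-.128,.03),1)];print(u,v)
cr=cv2.resize(im[v-45:v+45,u-50:u+50],None,fx=6.5,fy=6.5,interpolation=2)
def put(p,col):
    a,b=proj(c,p,1);cv2.circle(cr,(int((a-u+50.5)*6.5),int((b-v+45.5)*6.5)),2,col,-1)
for t in np.linspace(0,2*np.pi,60):
    k=np.array([np.cos(t),np.sin(t)])
    put((*(np.array([.622,-.128])+.0065*k),.040),(0,0,255))
    put((*(np.array([.622,-.128])+.012*k),.036),(255,0,0))
    put((*(np.array([.6235,-.1294])+.0205*k),.022),(0,255,0))
cv2.imwrite("pics/w3c.png",cr)
# empty small-case well from top camera
t,_=r.capture("top");ct=r.get_calibration("top")
a,b=[int(q) for q in proj(ct,(.491,.0615,.021))]
w=cv2.resize(t[b-22:b+22,a-22:a+22],None,fx=13,fy=13,interpolation=2)
for tt in np.linspace(0,2*np.pi,60):
    q=proj(ct,(.491+.0155*np.cos(tt),.0615+.0155*np.sin(tt),.021));cv2.circle(w,(int((q[0]-a+22.5)*13),int((q[1]-b+22.5)*13)),2,(0,255,0),-1)
cv2.imwrite("pics/t1c.png",w)
```

```text
t 8.68 tcp [ 0.6221 -0.1281  0.1731] F [-0.1 -0.7 -0.5] w 0.751
shift [14.91  0.    0.02] rot [ 0.01 -0.   -0.  ] rows>= 3.0
275 193
```

View pics/w3c.png

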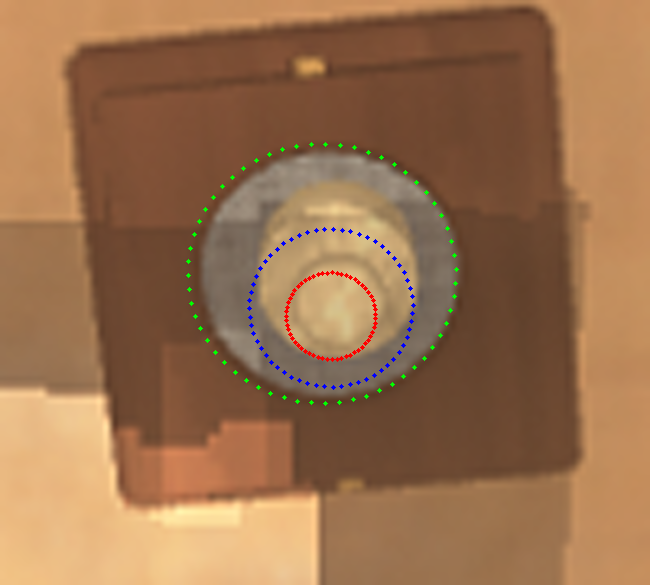

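View pics/t1c.png

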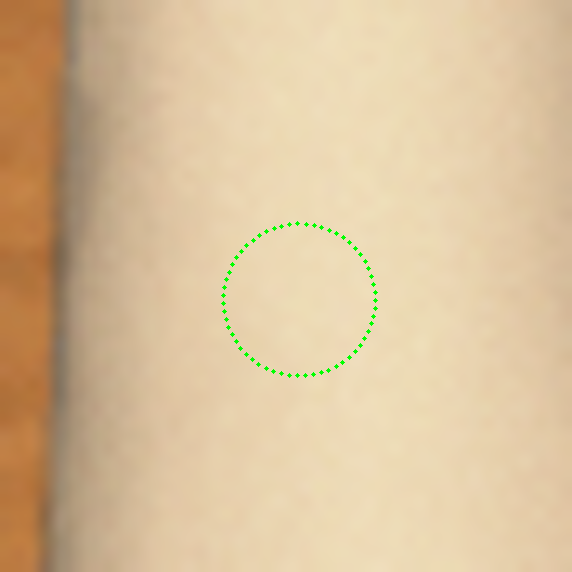

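```bash
cat >> h.py <<'E'
def cloud(c,d,fish=True):
    f,R,t=cam(c);v,u=np.mgrid[0:420,0:560];x=(u-c['cx'])/f;y=(v-c['cy'])/f
    if fish:
        a=np.hypot(x,y)+1e-12;k=np.tan(a)/a;x=x*k;y=y*k
    P=np.stack([x*d,y*d,d],-1);return (P-t)@R
E
python3 - <<'E'
from h import *
import pickle
c,d=pickle.load(open("pics/w3.pkl","rb"))
for z in(.014,.022,.03,.036,.04,.044):
    u,v=proj(c,(.622,-.128,z),1);print(z,round((u-275+50.5)*6.5),round((v-193+45.5)*6.5))
W=cloud(c,d)
for v in range(170,206,2):print(v,[ (int(W[v,u,1]*1000+.5*0),int(W[v,u,2]*1000)) for u in (265,271,276,281,287)])
E
```

```text
0.014 332 272
0.022 332 285
0.03 332 298
0.036 331 309
0.04 331 316
0.044 331 324
170 [(-149, 21), (-149, 21), (-149, 21), (-149, 20), (-149, 21)]
172 [(-147, 20), (-145, 13), (-145, 14), (-146, 14), (-147, 21)]
174 [(-144, 14), (-143, 13), (-143, 13), (-143, 13), (-145, 20)]
176 [(-141, 14), (-141, 14), (-142, 19), (-141, 13), (-141, 13)]
178 [(-139, 14), (-141, 21), (-142, 26), (-141, 22), (-139, 13)]
180 [(-137, 13), (-141, 29), (-141, 32), (-141, 30), (-137, 12)]
182 [(-135, 13), (-139, 31), (-139, 31), (-139, 31), (-136, 16)]
184 [(-133, 14), (-137, 31), (-138, 33), (-138, 32), (-137, 28)]
186 [(-134, 27), (-136, 34), (-136, 34), (-136, 33), (-135, 31)]
188 [(-133, 30), (-134, 33), (-136, 42), (-136, 40), (-133, 30)]
190 [(-131, 31), (-134, 41), (-134, 43), (-134, 42), (-131, 30)]
192 [(-129, 30), (-133, 45), (-132, 43), (-133, 44), (-130, 32)]
194 [(-127, 31), (-130, 42), (-131, 44), (-130, 41), (-127, 31)]
196 [(-121, 14), (-128, 42), (-128, 42), (-129, 43), (-125, 31)]
198 [(-118, 13), (-126, 42), (-127, 43), (-127, 44), (-118, 13)]
200 [(-116, 14), (-121, 31), (-125, 43), (-122, 32), (-116, 12)]
202 [(-114, 14), (-114, 13), (-120, 33), (-119, 30), (-114, 14)]
204 [(-112, 14), (-112, 13), (-112, 14), (-112, 13), (-112, 14)]
```

>>> play_rows --plan '[[[4,0.05,-0.25,0,0,0],[8,0.05,-0.25,0,0,0],[11,0.05,-0.25,0,0,0],[13,0.05,-0.25,0,0,0],[14,0.05,-0.25,0,0,0]]]' --hand 0.55

```text
time_s: 9.4
tcp_pos: [0.6209, -0.1318, 0.0323]
ee_rot: [[-0.001, -1.0, 0.0], [-0.0, 0.0, 1.0], [-1.0, 0.001, -0.0]]
wrist_force: [0.6, 0.1, -0.2]
gripper_width: 0.55
```

>>> play_rows --plan '[[[0.3,0,0,0,0,0],[0.6,0,0,0,0,0],[0.8,0,0,0,0,0],[0.8,0,0,0,0,0]]]'

```text
time_s: 9.9
tcp_pos: [0.622, -0.1306, 0.0251]
ee_rot: [[0.001, -1.0, -0.002], [-0.0, -0.002, 1.0], [-1.0, -0.001, -0.0]]
wrist_force: [0.1, 0.7, -0.0]
gripper_width: 0.55
```

Run:
```python
from station import r
from h import *
to(r,.6215,-.1307,.024)
```

```text
t 9.9 tcp [ 0.622  -0.1306  0.0251] F [ 0.1  0.7 -0. ] w 0.55
shift [ 0.11  0.05 -0.01] rot [ 0.01 -0.    0.  ] rows>= 1.0
```

>>> play_rows --plan '[[[0.1,0.05,0,0,0,0],[0.1,0.05,0,0,0,0],[0.1,0.05,0,0,0,0],[0.1,0.05,0,0,0,0],[0.1,0.05,0,0,0,0]]]' --hand 0

```text
time_s: 10.52
tcp_pos: [0.6218, -0.1306, 0.024]
ee_rot: [[0.001, -1.0, -0.002], [-0.0, -0.002, 1.0], [-1.0, -0.001, -0.0]]
wrist_force: [1.4, -0.4, 0.8]
gripper_width: 0.255
```

>>> play_rows --plan '[[[-0.3,0,0,0,0,0],[-1,0,0,0,0,0],[-2.5,0,0,0,0,0],[-4.5,0,0,0,0,0],[-6,0,0,0,0,0]]]'

```text
time_s: 11.15
tcp_pos: [0.6219, -0.1306, 0.0858]
ee_rot: [[0.002, -1.0, -0.002], [-0.0, -0.002, 1.0], [-1.0, -0.002, -0.0]]
wrist_force: [-0.1, -0.4, 0.1]
gripper_width: 0.246
```

Run:
```python
from station import r
from h import *
to(r,.491,.0615,.085)
c,im,d=snap(r,"w4")
```

```text
t 11.15 tcp [ 0.6219 -0.1306  0.0858] F [-0.1 -0.4  0.1] w 0.246
shift [ 0.05 13.05 19.24] rot [ 0.01 -0.    0.01] rows>= 4.0
```

View pics/w4.png

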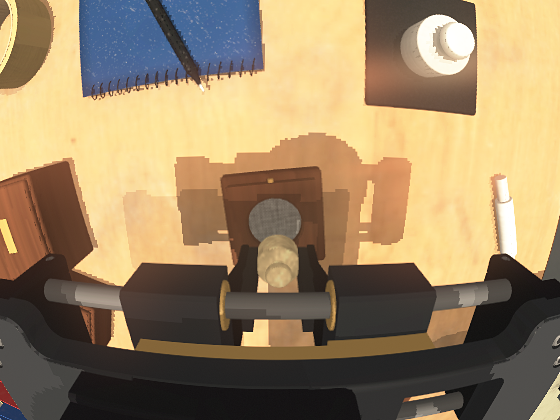

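>>> play_rows --plan '[[[-0.5,2,3,0,0,0],[-0.5,5,7,0,0,0],[-0.5,8,11,0,0,0],[-0.5,11,15.5,0,0,0],[-0.5,13,19,0,0,0]]]'

```text
time_s: 11.82
tcp_pos: [0.4896, 0.0604, 0.0892]
ee_rot: [[0.0, -1.0, -0.002], [0.0, -0.002, 1.0], [-1.0, -0.0, 0.0]]
wrist_force: [0.2, 0.7, -1.2]
gripper_width: 0.251
```

>>> play_rows --plan '[[[0,0,0,0,0,0],[0,0,0,0,0,0]]]'

```text
time_s: 12.08
tcp_pos: [0.4913, 0.0593, 0.0892]
ee_rot: [[0.001, -1.0, -0.002], [0.0, -0.002, 1.0], [-1.0, -0.001, 0.0]]
wrist_force: [-0.1, -0.6, -0.2]
gripper_width: 0.254
```

```bash
cat >> h.py <<'E'
def well(c,im,d,C,R,zt,n,dep=.007,k=7):
    # bgr crop around well, with predicted rim (green) and floor (yellow) circles
    u,v=[int(a) for a in proj(c,(*C,zt),1)];P=int(560/k/2);Q=int(450/k/2)
    cr=cv2.resize(im[max(v-Q,0):v+Q,u-P:u+P],None,fx=k,fy=k,interpolation=2)
    for t in np.linspace(0,2*np.pi,50):
        for z,col in((zt,(0,255,0)),(.014,(0,255,255))):
            a,b=proj(c,(C[0]+R*np.cos(t),C[1]+R*np.sin(t),z),1);cv2.circle(cr,(int((a-u+P+.5)*k),int((b-max(v-Q,0)+.5)*k)),1,col,-1)
    cv2.imwrite(f"pics/{n}.png",cr)
    W=cloud(c,d);m=(np.hypot(W[...,0]-C[0],W[...,1]-C[1])<R+.006)&(W[...,2]<zt-.004)&(W[...,2]>.008)
    p=W[m][:,:2];print("floor pts",len(p),"min",p.min(0).round(4),"max",p.max(0).round(4),"mid",((p.min(0)+p.max(0))/2).round(4))
E
python3 - <<'E'
from station import r
from h import *
to(r,.491,.0615,.085)
c,im,d=snap(r,"w5")
well(c,im,d,(.491,.0615),.0155,.021,"w5c")
E
```

```text
t 12.07 tcp [0.4913 0.0593 0.0892] F [-0.1 -0.6 -0.2] w 0.254
shift [0.42 0.03 0.22] rot [0.01 0.   0.  ] rows>= 1.0
floor pts 1037 min [0.4741 0.0501] max [0.5046 0.0769] mid [0.4893 0.0635]
```

View pics/w5c.png

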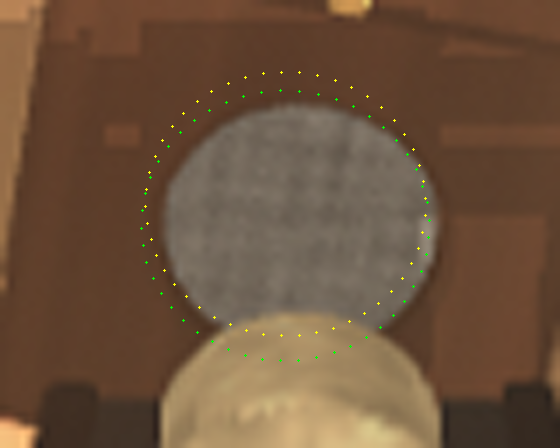

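Run:
```python
from h import *
import pickle
c,d=pickle.load(open("pics/w5.pkl","rb"))
u0,v0=[int(a) for a in proj(c,(.491,.0615,.021),1)];print(u0,v0)
for z in(.079,.09,.1):
    a,b=proj(c,(.4913,.0593,z),1);print(z,(a-u0+40.5)*7,(b-v0+32.5)*7)
W=cloud(c,d)
m=(W[...,2]>.07)&(W[...,2]<.125)&(abs(W[...,0]-.49)<.02)&(abs(W[...,1]-.06)<.03)
im=cv2.imread("pics/w5.png");h=cv2.cvtColor(im,cv2.COLOR_BGR2HSV)
m&=(h[...,1]>50)&(h[...,2]>90)
P=W[m]
for lo in np.arange(.074,.112,.004):
    q=P[(P[:,2]>lo)&(P[:,2]<lo+.004)]
    if len(q):print(round(lo,3),len(q),q.min(0).round(4),q.max(0).round(4))
```

```text
275 222
0.079 276.6391373470594 444.09118597589816
0.09 275.1389671944902 504.1278919801158
0.1 273.6343067722654 564.6389711613459
0.078 50 [0.4787 0.047  0.0794] [0.5005 0.0548 0.082 ]
0.082 103 [0.4782 0.0468 0.082 ] [0.5003 0.0544 0.086 ]
0.086 120 [0.4742 0.0469 0.086 ] [0.5004 0.0707 0.09  ]
0.09 119 [0.4786 0.0469 0.09  ] [0.5003 0.0543 0.094 ]
0.094 544 [0.4782 0.047  0.094 ] [0.5094 0.0692 0.098 ]
0.098 354 [0.4786 0.0483 0.098 ] [0.5091 0.07   0.101 ]
0.102 41 [0.4785 0.049  0.1032] [0.5093 0.0661 0.106 ]
0.106 511 [0.4785 0.0494 0.106 ] [0.5094 0.0686 0.1097]
0.11 2 [0.4915 0.0493 0.11  ] [0.5092 0.0583 0.1125]
```

>>> play_rows --plan '[[[1,0,0.3,0,0,0],[2.2,0,0.3,0,0,0],[3.5,0,0.3,0,0,0],[4.6,0,0.3,0,0,0],[5.2,0,0.3,0,0,0]]]'

```text
time_s: 12.75
tcp_pos: [0.4906, 0.0619, 0.0357]
ee_rot: [[-0.001, -1.0, -0.001], [-0.001, -0.001, 1.0], [-1.0, 0.002, -0.001]]
wrist_force: [0.3, -0.8, -1.5]
gripper_width: 0.253
```

>>> play_rows --plan '[[[0,0,0,0,0,0]]]'

```text
time_s: 12.88
tcp_pos: [0.4908, 0.062, 0.0363]
ee_rot: [[-0.001, -1.0, -0.002], [-0.001, -0.002, 1.0], [-1.0, 0.001, -0.001]]
wrist_force: [-0.3, -0.1, -0.2]
gripper_width: 0.25
```

Run:
```python
from station import r
from h import *
to(r,.4912,.0626,.024)
c,im,d=snap(r,"w6")
well(c,im,d,(.4893,.0633),.0155,.021,"w6c",k=5)
```

```text
t 12.88 tcp [0.4908 0.062  0.0363] F [-0.3 -0.1 -0.2] w 0.25
shift [ 1.23 -0.04  0.06] rot [ 0.01 -0.   -0.01] rows>= 1.0
floor pts 404 min [0.474  0.0501] max [0.5046 0.0641] mid [0.4893 0.0571]
```

View pics/w6c.png

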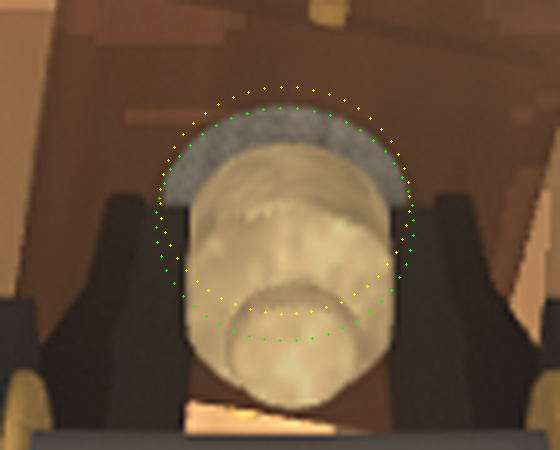

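>>> play_rows --plan '[[[0.2,0,0,0,0,0],[0.4,0,0,0,0,0],[0.6,0,0,0,0,0],[0.8,0,0,0,0,0],[0.9,0,0,0,0,0]]]'

```text
time_s: 13.55
tcp_pos: [0.4909, 0.0621, 0.0277]
ee_rot: [[-0.0, -1.0, -0.002], [-0.0, -0.002, 1.0], [-1.0, 0.0, -0.0]]
wrist_force: [-0.3, -0.2, -1.2]
gripper_width: 0.248
```

>>> play_rows --plan '[[[0.1,0,0,0,0,0],[0.15,0,0,0,0,0],[0.2,0,0,0,0,0],[0.25,0,0,0,0,0]]]'

```text
time_s: 14.05
tcp_pos: [0.491, 0.0622, 0.0253]
ee_rot: [[0.0, -1.0, -0.002], [0.0, -0.002, 1.0], [-1.0, -0.0, 0.0]]
wrist_force: [-0.4, 0.2, -1.6]
gripper_width: 0.25
```

>>> play_rows --plan '[[[0.05,0,0,0,0,0],[0.1,0,0,0,0,0],[0.1,0,0,0,0,0]]]'

```text
time_s: 14.42
tcp_pos: [0.491, 0.0621, 0.0243]
ee_rot: [[-0.0, -1.0, -0.002], [-0.0, -0.002, 1.0], [-1.0, 0.0, -0.0]]
wrist_force: [-0.4, -0.5, -0.5]
gripper_width: 0.251
```

>>> play_rows --plan '[[[0.04,0,0,0,0,0],[0.08,0,0,0,0,0],[0.08,0,0,0,0,0]]]'

```text
time_s: 14.8
tcp_pos: [0.4911, 0.0622, 0.0239]
ee_rot: [[0.0, -1.0, -0.002], [0.0, -0.002, 1.0], [-1.0, -0.0, 0.0]]
wrist_force: [-1.9, -0.1, 2.8]
gripper_width: 0.249
```

>>> play_rows --plan '[[[-0.05,0,0,0,0,0],[-0.05,0,0,0,0,0],[-0.05,0,0,0,0,0],[-0.05,0,0,0,0,0]]]' --hand 0.6

```text
time_s: 15.3
tcp_pos: [0.491, 0.0621, 0.0239]
ee_rot: [[-0.0, -1.0, -0.002], [-0.0, -0.002, 1.0], [-1.0, 0.0, -0.0]]
wrist_force: [0.4, -0.2, 0.2]
gripper_width: 0.571
```

>>> play_rows --plan '[[[-1,0,0,0,0,0],[-4,0,0,0,0,0],[-8,0,0,0,0,0],[-12,0,0,0,0,0],[-15,0,0,0,0,0]]]'

```text
time_s: 15.92
tcp_pos: [0.4914, 0.0623, 0.1767]
ee_rot: [[0.003, -1.0, -0.002], [0.001, -0.002, 1.0], [-1.0, -0.003, 0.001]]
wrist_force: [-0.1, -0.1, -1.1]
gripper_width: 0.604
```

Run:
```python
from station import r
from h import *
to(r,.5615,.259,.175)
c,im,d=snap(r,"w7")
well(c,im,d,(.4893,.0633),.0155,.021,"w7c",k=6)
W=cloud(c,d)
P=W[(np.hypot(W[...,0]-.49,W[...,1]-.062)<.011)];print("small top z",np.percentile(P[:,2],[50,99]).round(4))
```

```text
t 15.93 tcp [0.4914 0.0623 0.1767] F [-0.1 -0.1 -1.1] w 0.604
shift [ 0.21 -7.05 19.66] rot [0.01 0.01 0.02] rows>= 4.0
floor pts 168 min [0.4738 0.0494] max [0.5048 0.0797] mid [0.4893 0.0645]
small top z [0.0338 0.0447]
```

View pics/w7c.png

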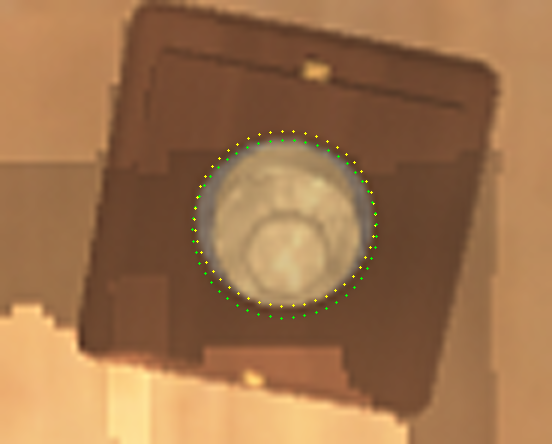

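>>> play_rows --plan '[[[0,-2,5,0,0,0],[0,-4,10,0,0,0],[0.2,-5.5,15,0,0,0],[0.2,-7,19,0,0,0],[0.2,-7,19,0,0,0]]]' --hand 0.7

```text
time_s: 16.6
tcp_pos: [0.5612, 0.2548, 0.1716]
ee_rot: [[0.0, -1.0, -0.004], [0.0, -0.004, 1.0], [-1.0, -0.0, 0.0]]
wrist_force: [-0.2, -0.2, 0.2]
gripper_width: 0.695
```

Run:
```python
from station import r
from h import *
c,im,d=snap(r,"w8")
to(r,.5615,.259,.175)
well(c,im,d,(.5607,.261),.0255,.024,"w8c",k=5)
W=cloud(c,d);h=cv2.cvtColor(im,cv2.COLOR_BGR2HSV)
P=W[np.hypot(W[...,0]-.56,W[...,1]-.258)<.03];P=P[P[:,2]>.02+.006]
for lo in np.arange(.026,.06,.004):
    q=P[(P[:,2]>lo)&(P[:,2]<lo+.004)]
    if len(q):print(round(lo,3),len(q),q.min(0).round(4),q.max(0).round(4))
```

```text
t 16.65 tcp [0.5605 0.2532 0.1716] F [-0.2 -1.  -0.5] w 0.699
shift [-0.34 -0.11  0.58] rot [ 0.02 -0.   -0.  ] rows>= 1.0
floor pts 813 min [0.5351 0.2405] max [0.5854 0.2893] mid [0.5602 0.2649]
0.026 36 [0.546  0.2476 0.026 ] [0.5762 0.258  0.03  ]
0.03 32 [0.5452 0.2477 0.0301] [0.5771 0.2604 0.0338]
0.034 55 [0.5454 0.2476 0.0343] [0.5778 0.2761 0.038 ]
0.038 512 [0.5453 0.2477 0.038 ] [0.5778 0.281  0.042 ]
0.042 51 [0.5502 0.2528 0.042 ] [0.5737 0.2664 0.0435]
0.05 74 [0.5523 0.255  0.0501] [0.5715 0.272  0.054 ]
0.054 281 [0.5524 0.2556 0.054 ] [0.5705 0.2731 0.0578]
```

View pics/w8.png

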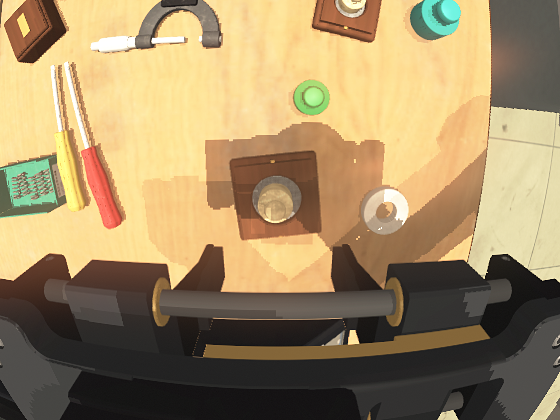

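View pics/w8c.png

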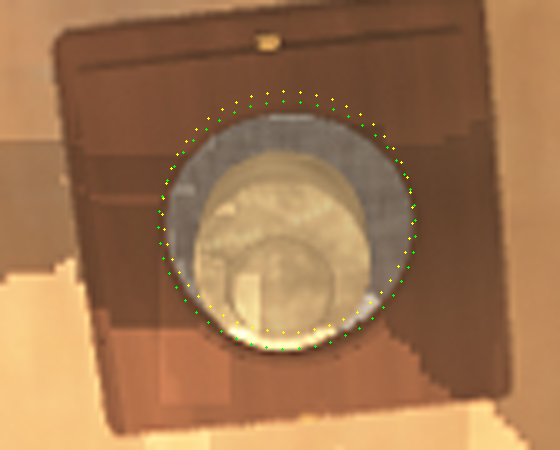

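Run:
```python
from station import r
from h import *
to(r,.563,.2643,.027)
```

```text
t 16.65 tcp [0.5605 0.2532 0.1716] F [-0.2 -1.  -0.5] w 0.699
shift [14.46 -0.27  1.12] rot [ 0.02 -0.   -0.  ] rows>= 3.0
```

>>> play_rows --plan '[[[3.5,-0.2,1.1,0,0,0],[7,-0.2,1.1,0,0,0],[10,-0.2,1.1,0,0,0],[12,-0.2,1.1,0,0,0],[13.4,-0.2,1.1,0,0,0]]]'

```text
time_s: 17.27
tcp_pos: [0.5622, 0.2619, 0.0375]
ee_rot: [[-0.001, -1.0, -0.001], [-0.001, -0.001, 1.0], [-1.0, 0.001, -0.001]]
wrist_force: [0.0, -0.2, 0.8]
gripper_width: 0.699
```

>>> play_rows --plan '[[[0.4,0,0,0,0,0],[0.8,0,0,0,0,0],[0.8,0,0,0,0,0]]]'

```text
time_s: 17.65
tcp_pos: [0.5629, 0.2634, 0.0305]
ee_rot: [[0.001, -1.0, -0.002], [0.0, -0.002, 1.0], [-1.0, -0.001, 0.0]]
wrist_force: [1.4, -0.2, 0.0]
gripper_width: 0.699
```

Run:
```python
from station import r
from h import *
to(r,.563,.2643,.027)
snap(r,"w9")
```

```text
t 17.65 tcp [0.5629 0.2634 0.0305] F [ 1.4 -0.2  0. ] w 0.699
shift [ 0.35 -0.01  0.09] rot [0.01 0.   0.  ] rows>= 1.0
```

View pics/w9.png

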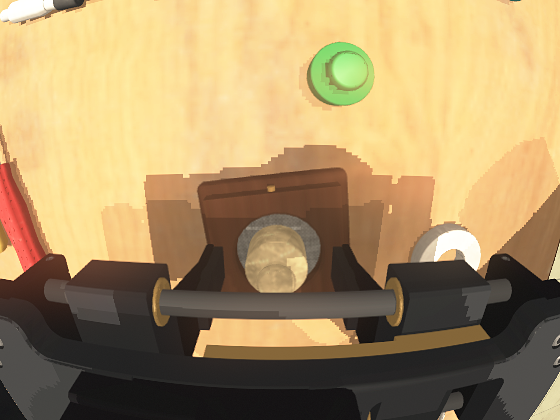

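>>> play_rows --plan '[[[0.2,0,0.1,0,0,0],[0.3,0,0.1,0,0,0],[0.3,0,0.1,0,0,0]]]'

```text
time_s: 18.08
tcp_pos: [0.5626, 0.2643, 0.0269]
ee_rot: [[-0.0, -1.0, -0.002], [-0.0, -0.002, 1.0], [-1.0, 0.0, -0.0]]
wrist_force: [-0.5, 0.0, 0.2]
gripper_width: 0.701
```

>>> play_rows --plan '[[[0,0,0,0,0,0],[0,0,0,0,0,0],[0,0,0,0,0,0],[0,0,0,0,0,0],[0,0,0,0,0,0]]]' --hand 0

```text
time_s: 18.7
tcp_pos: [0.5628, 0.2643, 0.0271]
ee_rot: [[0.0, -1.0, -0.002], [0.0, -0.002, 1.0], [-1.0, -0.0, 0.0]]
wrist_force: [0.7, 0.5, -0.9]
gripper_width: 0.365
```

>>> play_rows --plan '[[[-0.3,0,0,0,0,0],[-1,0,0,0,0,0],[-2.5,0,0,0,0,0],[-4.5,0,0,0,0,0],[-7,0,0,0,0,0]]]'

```text
time_s: 19.32
tcp_pos: [0.5625, 0.2642, 0.0983]
ee_rot: [[-0.0, -1.0, -0.002], [-0.0, -0.002, 1.0], [-1.0, 0.0, -0.0]]
wrist_force: [0.0, 1.1, -1.6]
gripper_width: 0.36
```

Run:
```python
from station import r
from h import *
to(r,.6235,-.129,.095)
```

```text
t 19.32 tcp [0.5625 0.2642 0.0983] F [ 0.   1.1 -1.6] w 0.36
shift [  0.33  -6.03 -39.33] rot [ 0.01 -0.   -0.  ] rows>= 7.0
```

>>> play_rows --plan '[[[0,-0.5,-3,0,0,0],[0,-1.2,-8,0,0,0],[0,-2.1,-14,0,0,0],[0,-3,-20,0,0,0],[0,-4,-26,0,0,0]]]'

```text
time_s: 19.95
tcp_pos: [0.6035, 0.0027, 0.0984]
ee_rot: [[0.002, -1.0, -0.002], [0.0, -0.002, 1.0], [-1.0, -0.002, 0.0]]
wrist_force: [-0.0, -0.4, -2.2]
gripper_width: 0.367
```

>>> play_rows --plan '[[[0,-0.8,-5,0,0,0],[0,-1.6,-10,0,0,0],[0,-2,-12.8,0,0,0],[0,-2,-13.3,0,0,0],[0,-2,-13.3,0,0,0]]]'

```text
time_s: 20.58
tcp_pos: [0.6232, -0.1285, 0.0976]
ee_rot: [[0.0, -1.0, -0.001], [0.0, -0.001, 1.0], [-1.0, -0.0, 0.0]]
wrist_force: [-0.1, -0.2, -1.7]
gripper_width: 0.369
```

Run:
```python
from station import r
from h import *
c,im,d=snap(r,"w10")
to(r,.6235,-.129,.095)
well(c,im,d,(.6216,-.1285),.0205,.022,"w10c",k=5)
W=cloud(c,d);P=W[np.hypot(W[...,0]-.622,W[...,1]+.13)<.03];P=P[P[:,2]>.07]
for lo in np.arange(.07,.13,.005):
    q=P[(P[:,2]>lo)&(P[:,2]<lo+.005)]
    if len(q):print(round(lo,3),len(q),q.min(0).round(4),q.max(0).round(4))
```

```text
t 20.62 tcp [ 0.6233 -0.1279  0.0975] F [-0.4 -0.1 -1.8] w 0.366
shift [ 0.25 -0.02 -0.11] rot [0.01 0.   0.  ] rows>= 1.0
floor pts 1600 min [ 0.6018 -0.1466] max [ 0.6425 -0.1126] mid [ 0.6222 -0.1296]
0.08 8 [ 0.6099 -0.1444  0.0843] [ 0.6374 -0.1335  0.085 ]
0.085 151 [ 0.6054 -0.1452  0.0852] [ 0.6376 -0.1339  0.0899]
0.09 179 [ 0.605  -0.1452  0.09  ] [ 0.6372 -0.1327  0.0949]
0.095 294 [ 0.597  -0.1451  0.0951] [ 0.6459 -0.1335  0.1   ]
0.1 356 [ 0.5967 -0.145   0.1   ] [ 0.6462 -0.1175  0.105 ]
0.105 869 [ 0.5967 -0.1452  0.105 ] [ 0.6457 -0.1148  0.11  ]
0.11 1395 [ 0.5964 -0.1441  0.11  ] [ 0.6457 -0.1165  0.115 ]
0.115 254 [ 0.5965 -0.139   0.115 ] [ 0.6459 -0.1192  0.12  ]
0.12 698 [ 0.5954 -0.1387  0.12  ] [ 0.647  -0.1221  0.125 ]
0.125 781 [ 0.5939 -0.1393  0.125 ] [ 0.6488 -0.1254  0.13  ]
```

View pics/w10c.png

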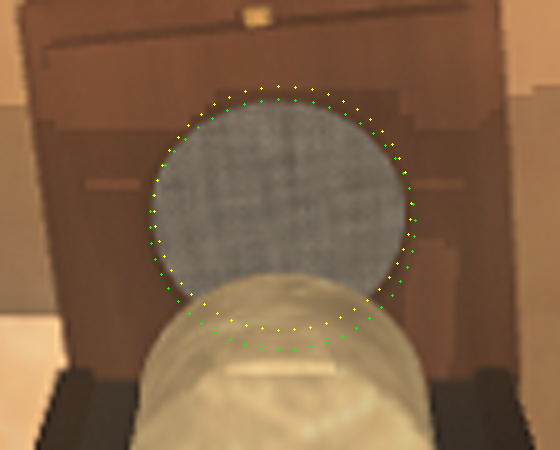

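>>> play_rows --plan '[[[1,0,-0.05,0,0,0],[2.2,0,-0.05,0,0,0],[3.5,0,-0.05,0,0,0],[4.8,0,-0.05,0,0,0],[5.5,0,-0.05,0,0,0]]]'

```text
time_s: 21.25
tcp_pos: [0.6227, -0.1291, 0.0404]
ee_rot: [[-0.002, -1.0, -0.002], [0.0, -0.002, 1.0], [-1.0, 0.002, 0.0]]
wrist_force: [-0.2, -0.5, -1.2]
gripper_width: 0.366
```

>>> play_rows --plan '[[[0,0,0,0,0,0]]]'

```text
time_s: 21.38
tcp_pos: [0.6229, -0.1292, 0.0411]
ee_rot: [[-0.002, -1.0, -0.002], [-0.0, -0.002, 1.0], [-1.0, 0.002, -0.0]]
wrist_force: [-0.3, 1.2, -1.8]
gripper_width: 0.361
```

Run:
```python
from station import r
from h import *
c,im,d=snap(r,"w11")
to(r,.6237,-.1287,.027)
well(c,im,d,(.6218,-.1285),.0205,.022,"w11c",k=5)
```

```text
t 21.43 tcp [ 0.6234 -0.1292  0.0418] F [ 0.4  0.6 -2. ] w 0.367
shift [ 1.48 -0.03  0.06] rot [ 0.01 -0.   -0.  ] rows>= 1.0
floor pts 666 min [ 0.6016 -0.1459] max [ 0.6429 -0.1247] mid [ 0.6223 -0.1353]
```

View pics/w11c.png

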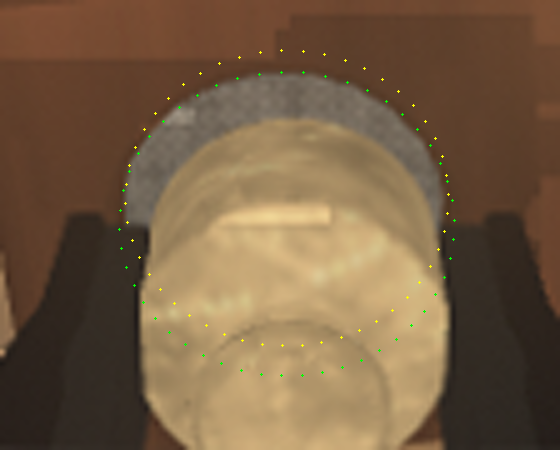

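>>> play_rows --plan '[[[0.2,-0.07,0,0,0,0],[0.5,-0.07,0,0,0,0],[0.8,-0.07,0,0,0,0],[1.0,-0.07,0,0,0,0],[1.2,-0.07,0,0,0,0]]]'

```text
time_s: 22.05
tcp_pos: [0.624, -0.1291, 0.0299]
ee_rot: [[0.0, -1.0, -0.002], [-0.0, -0.002, 1.0], [-1.0, -0.0, -0.0]]
wrist_force: [0.7, -0.8, -1.9]
gripper_width: 0.367
```

>>> play_rows --plan '[[[0.05,0,0,0,0,0],[0.1,0,0,0,0,0],[0.1,0,0,0,0,0]]]'

```text
time_s: 22.42
tcp_pos: [0.6241, -0.1291, 0.029]
ee_rot: [[0.0, -1.0, -0.002], [0.0, -0.002, 1.0], [-1.0, -0.0, 0.0]]
wrist_force: [-0.0, 0.2, -1.7]
gripper_width: 0.36
```

>>> play_rows --plan '[[[0.05,0,0,0,0,0],[0.1,0,0,0,0,0],[0.12,0,0,0,0,0]]]'

```text
time_s: 22.8
tcp_pos: [0.624, -0.1291, 0.0278]
ee_rot: [[-0.0, -1.0, -0.002], [0.0, -0.002, 1.0], [-1.0, 0.0, 0.0]]
wrist_force: [-0.1, -0.5, -2.0]
gripper_width: 0.364
```

>>> play_rows --plan '[[[0.04,0,0,0,0,0],[0.08,0,0,0,0,0],[0.08,0,0,0,0,0]]]'

```text
time_s: 23.18
tcp_pos: [0.624, -0.1291, 0.0271]
ee_rot: [[0.0, -1.0, -0.002], [-0.0, -0.002, 1.0], [-1.0, -0.0, -0.0]]
wrist_force: [-0.1, -0.2, -2.1]
gripper_width: 0.368
```

>>> play_rows --plan '[[[0.04,0,0,0,0,0],[0.07,0,0,0,0,0],[0.07,0,0,0,0,0]]]'

```text
time_s: 23.55
tcp_pos: [0.6241, -0.1291, 0.027]
ee_rot: [[0.0, -1.0, -0.002], [-0.0, -0.002, 1.0], [-1.0, -0.0, -0.0]]
wrist_force: [-2.4, 0.3, 5.2]
gripper_width: 0.364
```

Contact at tip 0.027 (foot on floor at 14 mm). Release and go to the pad.

>>> play_rows --plan '[[[-0.07,0,0,0,0,0],[-0.07,0,0,0,0,0]]]'

```text
time_s: 23.8
tcp_pos: [0.6241, -0.1292, 0.027]
ee_rot: [[0.0, -1.0, -0.002], [-0.0, -0.002, 1.0], [-1.0, -0.0, -0.0]]
wrist_force: [-1.3, 0.0, 3.6]
gripper_width: 0.366
```

>>> play_rows --plan '[[[0,0,0,0,0,0],[0,0,0,0,0,0],[0,0,0,0,0,0],[0,0,0,0,0,0]]]' --hand 0.75

```text
time_s: 24.3
tcp_pos: [0.6241, -0.1291, 0.0269]
ee_rot: [[0.0, -1.0, -0.002], [0.0, -0.002, 1.0], [-1.0, -0.0, 0.0]]
wrist_force: [-0.3, 0.7, -0.4]
gripper_width: 0.711
```

>>> play_rows --plan '[[[-1,0,0,0,0,0],[-4,0,0,0,0,0],[-8,0,0,0,0,0],[-12,0,0,0,0,0],[-15,0,0,0,0,0]]]'

```text
time_s: 24.92
tcp_pos: [0.6246, -0.1292, 0.1801]
ee_rot: [[0.003, -1.0, -0.002], [-0.0, -0.002, 1.0], [-1.0, -0.003, -0.0]]
wrist_force: [1.3, 1.0, 0.1]
gripper_width: 0.754
```

Run:
```python
from station import r
from h import *
c,im,d=snap(r,"w12")
to(r,.5076,-.2674,.17)
well(c,im,d,(.622,-.1287),.0205,.022,"w12c",k=6)
W=cloud(c,d)
P=W[(np.hypot(W[...,0]-.622,W[...,1]+.1285)<.015)];print("med top z",np.percentile(P[:,2],[50,99]).round(4))
```

```text
t 24.98 tcp [ 0.6268 -0.1297  0.1846] F [ 0.9 -0.2  4.4] w 0.75
shift [  1.36  11.97 -13.74] rot [ 0.02 -0.01  0.06] rows>= 3.0
floor pts 174 min [ 0.6019 -0.1471] max [ 0.6425 -0.1169] mid [ 0.6222 -0.132 ]
med top z [0.0424 0.0567]
```

View pics/w12c.png

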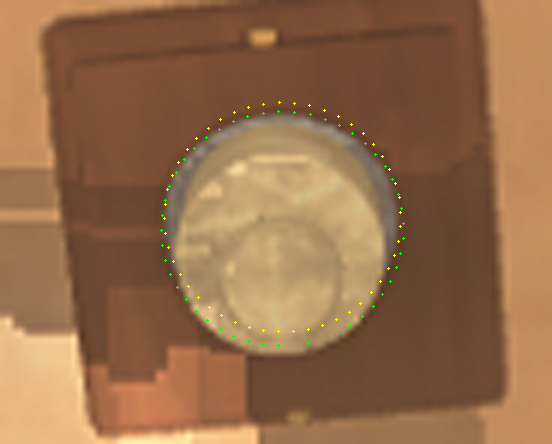

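>>> play_rows --plan '[[[0,4,-4.5,0,0,0],[0.5,8,-9,0,0,0],[1,11.8,-13.5,0,0,0],[1,11.8,-13.5,0,0,0],[1,11.8,-13.5,0,0,0]]]'

```text
time_s: 25.6
tcp_pos: [0.5066, -0.2645, 0.1676]
ee_rot: [[0.001, -1.0, -0.001], [-0.0, -0.001, 1.0], [-1.0, -0.001, -0.0]]
wrist_force: [0.1, -0.2, 0.3]
gripper_width: 0.75
```

Run:
```python
from station import r
from h import *
c,im,d=snap(r,"w13")
to(r,.5076,-.2674,.014)
W=cloud(c,d);P=W[np.hypot(W[...,0]-.507,W[...,1]+.267)<.035];P=P[P[:,2]>.012]
for lo in np.arange(.012,.065,.005):
    q=P[(P[:,2]>lo)&(P[:,2]<lo+.005)]
    if len(q):print(round(lo,3),len(q),q.min(0).round(4),q.max(0).round(4))
```

```text
t 25.65 tcp [ 0.507  -0.2641  0.1675] F [0.4 0.4 0.5] w 0.748
shift [15.35 -0.04 -0.33] rot [ 0.01 -0.    0.01] rows>= 3.0
0.012 35 [ 0.4875 -0.287   0.0121] [ 0.5261 -0.2728  0.0168]
0.017 37 [ 0.4857 -0.2872  0.0171] [ 0.525  -0.2748  0.0219]
0.022 39 [ 0.4862 -0.2873  0.022 ] [ 0.5254 -0.2742  0.0269]
0.027 46 [ 0.4842 -0.2874  0.027 ] [ 0.526  -0.2709  0.0318]
0.032 51 [ 0.4838 -0.2871  0.0321] [ 0.5257 -0.2495  0.0368]
0.037 855 [ 0.4837 -0.2869  0.037 ] [ 0.5267 -0.2438  0.042 ]
0.042 164 [ 0.4905 -0.281   0.042 ] [ 0.52   -0.2532  0.0446]
0.052 74 [ 0.4928 -0.2777  0.0534] [ 0.5176 -0.2538  0.057 ]
0.057 571 [ 0.4937 -0.2782  0.057 ] [ 0.5174 -0.2543  0.0619]
0.062 1 [ 0.4966 -0.2672  0.0625] [ 0.4966 -0.2672  0.0625]
```

View pics/w13.png

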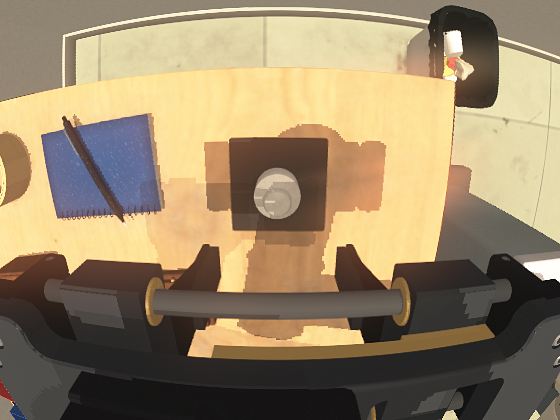

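>>> play_rows --plan '[[[4,0,-0.15,0,0,0],[8,0,-0.15,0,0,0],[11,0,-0.15,0,0,0],[13,0,-0.15,0,0,0],[14,0,-0.15,0,0,0]]]'

```text
time_s: 26.28
tcp_pos: [0.5069, -0.2647, 0.0258]
ee_rot: [[-0.001, -1.0, -0.004], [0.0, -0.004, 1.0], [-1.0, 0.001, 0.0]]
wrist_force: [0.7, 0.4, -0.1]
gripper_width: 0.753
```

>>> play_rows --plan '[[[0.4,0,0,0,0,0],[0.7,0,0,0,0,0],[0.7,0,0,0,0,0]]]'

```text
time_s: 26.65
tcp_pos: [0.5067, -0.2658, 0.0205]
ee_rot: [[0.001, -1.0, -0.002], [-0.0, -0.002, 1.0], [-1.0, -0.001, -0.0]]
wrist_force: [-0.6, -0.7, -0.7]
gripper_width: 0.75
```

Run:
```python
from station import r
from h import *
to(r,.5075,-.266,.020)
```

```text
t 26.65 tcp [ 0.5067 -0.2658  0.0205] F [-0.6 -0.7 -0.7] w 0.75
shift [ 0.05 -0.08 -0.02] rot [ 0.01 -0.    0.01] rows>= 1.0
```

>>> play_rows --plan '[[[0,-0.08,0,0,0,0],[0,-0.08,0,0,0,0],[0,-0.08,0,0,0,0],[0,-0.08,0,0,0,0],[0,-0.08,0,0,0,0]]]' --hand 0

```text
time_s: 27.28
tcp_pos: [0.5075, -0.2659, 0.0202]
ee_rot: [[0.001, -1.0, -0.002], [-0.0, -0.002, 1.0], [-1.0, -0.001, -0.0]]
wrist_force: [1.4, 0.5, 0.7]
gripper_width: 0.485
```

>>> play_rows --plan '[[[-0.3,0,0,0,0,0],[-1.5,0,0,0,0,0],[-4,0,0,0,0,0],[-7,0,0,0,0,0],[-9,0,0,0,0,0]]]'

```text
time_s: 27.9
tcp_pos: [0.507, -0.2658, 0.1116]
ee_rot: [[0.001, -1.0, -0.002], [-0.0, -0.002, 1.0], [-1.0, -0.001, -0.0]]
wrist_force: [-0.9, -0.2, -5.4]
gripper_width: 0.481
```

Run:
```python
from station import r
from h import *
to(r,.562,.2625,.11)
```

```text
t 27.9 tcp [ 0.507  -0.2658  0.1116] F [-0.9 -0.2 -5.4] w 0.481
shift [ 0.16 -5.59 52.82] rot [ 0.01 -0.    0.  ] rows>= 9.0
```

>>> play_rows --plan '[[[0,-0.3,3,0,0,0],[0,-0.8,8,0,0,0],[0,-1.5,14,0,0,0],[0,-2.1,20,0,0,0],[0,-2.7,26,0,0,0]]]'

```text
time_s: 28.52
tcp_pos: [0.533, -0.004, 0.1103]
ee_rot: [[-0.0, -1.0, -0.001], [0.0, -0.001, 1.0], [-1.0, 0.0, 0.0]]
wrist_force: [1.1, 0.2, -5.9]
gripper_width: 0.484
```

>>> play_rows --plan '[[[0,-0.6,6,0,0,0],[0,-1.3,12,0,0,0],[0,-2,18,0,0,0],[0,-2.6,23,0,0,0],[0,-2.8,26,0,0,0]]]'

```text
time_s: 29.15
tcp_pos: [0.5607, 0.2567, 0.1099]
ee_rot: [[-0.001, -1.0, -0.004], [-0.0, -0.004, 1.0], [-1.0, 0.001, -0.0]]
wrist_force: [0.2, -0.7, -4.9]
gripper_width: 0.483
```

>>> play_rows --plan '[[[0,0,0.6,0,0,0],[0,0,0.6,0,0,0],[0,0,0.6,0,0,0]]]'

```text
time_s: 29.52
tcp_pos: [0.5608, 0.2589, 0.1099]
ee_rot: [[-0.001, -1.0, -0.0], [-0.001, -0.0, 1.0], [-1.0, 0.001, -0.001]]
wrist_force: [0.4, -0.2, -4.7]
gripper_width: 0.479
```

Run:
```python
from station import r
from h import *
c,im,d=snap(r,"w14")
to(r,.562,.2625,.11)
well(c,im,d,(.560,.263),.0255,.024,"w14c",k=5)
W=cloud(c,d);P=W[np.hypot(W[...,0]-.56,W[...,1]-.263)<.035];P=P[P[:,2]>.09]
for lo in np.arange(.09,.13,.005):
    q=P[(P[:,2]>lo)&(P[:,2]<lo+.005)]
    if len(q):print(round(lo,3),len(q),q.min(0).round(4),q.max(0).round(4))
```

```text
t 29.57 tcp [0.5609 0.259  0.11  ] F [ 0.9  0.7 -5.6] w 0.487
shift [ 0.   -0.11  0.35] rot [ 0. -0. -0.] rows>= 1.0
floor pts 1743 min [0.5348 0.2405] max [0.5858 0.2765] mid [0.5603 0.2585]
0.095 135 [0.5374 0.2375 0.0957] [0.5801 0.2543 0.1   ]
0.1 206 [0.5385 0.2375 0.1001] [0.5803 0.255  0.105 ]
0.105 236 [0.5293 0.2376 0.105 ] [0.5875 0.2529 0.11  ]
0.11 398 [0.5289 0.2375 0.11  ] [0.5885 0.254  0.115 ]
0.115 407 [0.5292 0.2376 0.115 ] [0.5887 0.2541 0.12  ]
0.12 446 [0.5286 0.2374 0.12  ] [0.5889 0.2696 0.125 ]
0.125 1666 [0.5286 0.2375 0.125 ] [0.5886 0.2678 0.13  ]
0.13 1901 [0.5285 0.2386 0.13  ] [0.5895 0.2669 0.135 ]
```

View pics/w14c.png

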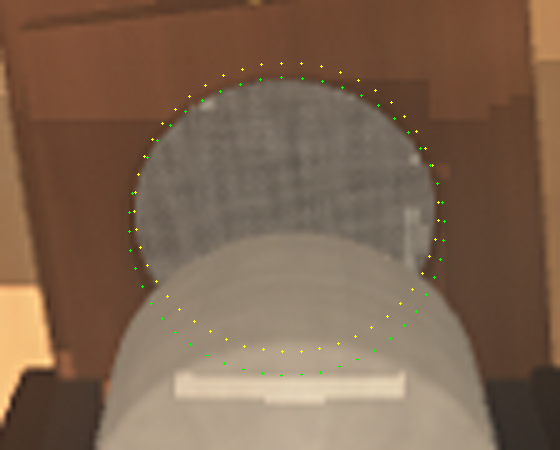

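>>> play_rows --plan '[[[1,-0.1,0.37,0,0,0],[2.5,-0.12,0.37,0,0,0],[4,-0.12,0.37,0,0,0],[5.5,-0.12,0.37,0,0,0],[6.6,-0.12,0.37,0,0,0]]]'

```text
time_s: 30.2
tcp_pos: [0.5619, 0.2636, 0.0424]
ee_rot: [[-0.001, -1.0, -0.002], [-0.001, -0.002, 1.0], [-1.0, 0.001, -0.001]]
wrist_force: [-0.1, 0.2, -4.9]
gripper_width: 0.479
```

>>> play_rows --plan '[[[0,0,0,0,0,0],[0,0,0,0,0,0]]]'

```text
time_s: 30.45
tcp_pos: [0.5628, 0.2643, 0.0444]
ee_rot: [[0.001, -1.0, -0.002], [0.0, -0.002, 1.0], [-1.0, -0.001, 0.0]]
wrist_force: [-0.2, -0.0, -4.5]
gripper_width: 0.485
```

Run:
```python
from station import r
from h import *
c,im,d=snap(r,"w15")
to(r,.5622,.2628,.028)
well(c,im,d,(.5603,.2633),.0255,.024,"w15c",k=5)
```

```text
t 30.5 tcp [0.5629 0.2644 0.0447] F [-0.1  1.1 -4.4] w 0.478
shift [ 1.67  0.07 -0.16] rot [0.01 0.   0.01] rows>= 1.0
floor pts 1127 min [0.5346 0.241 ] max [0.5859 0.2698] mid [0.5603 0.2554]
```

View pics/w15c.png

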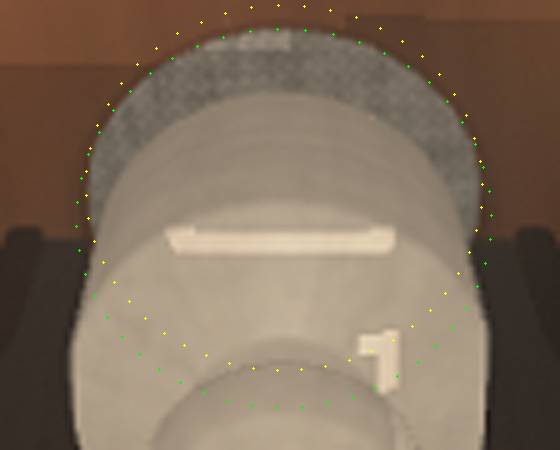

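>>> play_rows --plan '[[[0,0,-0.17,0,0,0],[0.2,0.02,-0.17,0,0,0],[0.5,0.02,-0.17,0,0,0],[0.8,0.02,-0.17,0,0,0],[1.1,0.02,-0.17,0,0,0]]]'

```text
time_s: 31.12
tcp_pos: [0.5621, 0.2622, 0.0327]
ee_rot: [[-0.0, -1.0, -0.002], [-0.0, -0.002, 1.0], [-1.0, 0.0, -0.0]]
wrist_force: [-0.1, -1.8, -5.0]
gripper_width: 0.483
```

>>> play_rows --plan '[[[0.1,0,0,0,0,0],[0.2,0,0,0,0,0],[0.3,0,0,0,0,0],[0.3,0,0,0,0,0]]]'

```text
time_s: 31.62
tcp_pos: [0.5621, 0.2623, 0.03]
ee_rot: [[-0.0, -1.0, -0.002], [-0.0, -0.002, 1.0], [-1.0, 0.0, -0.0]]
wrist_force: [-0.8, -0.3, -5.2]
gripper_width: 0.483
```

>>> play_rows --plan '[[[0.05,0,0,0,0,0],[0.1,0,0,0,0,0],[0.14,0,0,0,0,0],[0.14,0,0,0,0,0]]]'

```text
time_s: 32.12
tcp_pos: [0.5621, 0.2622, 0.0286]
ee_rot: [[-0.0, -1.0, -0.002], [-0.0, -0.002, 1.0], [-1.0, 0.0, -0.0]]
wrist_force: [0.4, 0.4, -5.8]
gripper_width: 0.485
```

>>> play_rows --plan '[[[0.04,0,0,0,0,0],[0.08,0,0,0,0,0],[0.08,0,0,0,0,0]]]'

```text
time_s: 32.5
tcp_pos: [0.5622, 0.2623, 0.0283]
ee_rot: [[0.0, -1.0, -0.002], [0.0, -0.002, 1.0], [-1.0, -0.0, 0.0]]
wrist_force: [-1.5, -0.5, -1.4]
gripper_width: 0.481
```

>>> play_rows --plan '[[[0,0,0,0,0,0],[0,0,0,0,0,0],[0,0,0,0,0,0],[0,0,0,0,0,0]]]' --hand 0.78

```text
time_s: 33.0
tcp_pos: [0.5624, 0.2624, 0.028]
ee_rot: [[0.001, -1.0, -0.002], [0.0, -0.002, 1.0], [-1.0, -0.001, 0.0]]
wrist_force: [0.2, -0.5, -0.5]
gripper_width: 0.766
```

>>> play_rows --plan '[[[-1,0,0,0,0,0],[-4,0,0,0,0,0],[-8,0,0,0,0,0],[-12,0,0,0,0,0],[-15,0,0,0,0,0]]]'

```text
time_s: 33.62
tcp_pos: [0.5627, 0.2625, 0.1808]
ee_rot: [[0.003, -1.0, -0.002], [0.002, -0.002, 1.0], [-1.0, -0.003, 0.002]]
wrist_force: [-0.4, -0.3, -0.8]
gripper_width: 0.779
```

Run:
```python
from station import r
from h import *
c,im,d=snap(r,"w16")
to(r,.4,.3,.2)
W=cloud(c,d)
P=W[(np.hypot(W[...,0]-.56,W[...,1]-.2625)<.02)];print("large top z",np.percentile(P[:,2],[50,99]).round(4))
well(c,im,d,(.5603,.2633),.0255,.024,"w16c",k=5)
im,_=r.capture("scene");cv2.imwrite("pics/s2.png",im)
```

```text
t 33.67 tcp [0.5647 0.2635 0.1853] F [1.  1.  3.2] w 0.781
shift [-1.61 16.45  3.71] rot [0.02 0.03 0.05] rows>= 3.0
large top z [0.0509 0.0696]
floor pts 213 min [0.5348 0.2401] max [0.5857 0.2752] mid [0.5602 0.2576]
```

View pics/w16c.png

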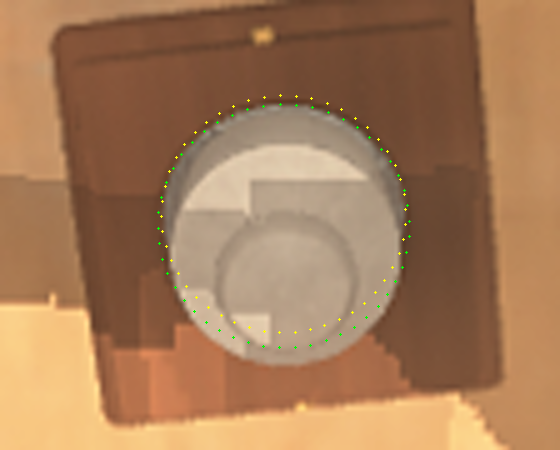

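View pics/s2.png

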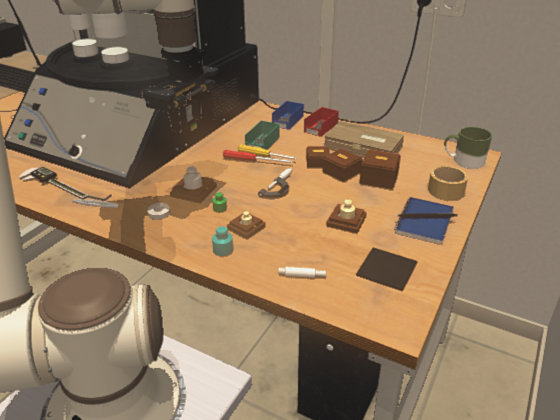

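>>> play_rows --plan '[[[0,0,0,0,0,0],[0,0,0,0,0,0],[0,0,0,0,0,0]]]'

```text
time_s: 34.1
tcp_pos: [0.5617, 0.262, 0.1766]
ee_rot: [[-0.002, -1.0, -0.002], [-0.001, -0.002, 1.0], [-1.0, 0.002, -0.001]]
wrist_force: [0.0, -0.2, -0.6]
gripper_width: 0.78
```

Run:
```python
from station import r
import cv2
a=cv2.imread("pics/scene0.png");b,_=r.capture("scene")
for n,(x,y,w,h) in dict(mic=(255,165,45,35),plug=(275,262,55,20),ring=(145,200,28,20),green=(210,190,20,25),turq=(210,226,26,30)).items():
    print(n,cv2.absdiff(a[y:y+h,x:x+w],b[y:y+h,x:x+w]).mean().round(1))
s=r.sense();print(s['time_s'],s['wrist_force'].round(1),s['joint_velocities'].round(1));print(r.finish_job())
```

```text
mic 2.8
plug 3.2
ring 39.3
green 6.1
turq 1.8
34.15 [-0.2  0.2 -0.1] [ 0.  -0.1  0.4  0.  -0.1 -0.1]
the job is handed in; nothing more can be done
None
```

All three weights now stand in their own cases, and I handed the job in at 34.2 s. I stood the large weight on the pad first. Then I moved the small weight to the small case and the medium to the medium case, and took the large from the pad to the large case. Each weight was lowered until the wrist force showed it had touched down, then released.

**Fully down:** wrist-camera depth put the weight tops at about 45, 57 and 70 mm. Fully down they should be 44, 56 and 69 mm, so all three are seated. The close-up pictures show them upright inside the wells.

**Measuring error:** the wrist camera read x about 2 mm off the arm's own position. I corrected for this by lining up each held weight with its well in the same picture.

**Left alone:** the micrometer, plug gauge and turquoise look-alike matched the first picture, and the green look-alike changed only slightly (6 grey levels on average). The ring gauge patch did differ (39 levels), and the arm's shadow lies across it in that view. In the pictures the ring appears where it was, and the arm never went down near it, but I made no separate position check of it.

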